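# Walk the power unit into its dock and bolt it in

### The arm

A 6-joint arm with a two-finger parallel gripper is mounted at the origin on the work surface. World frame = base frame: x ahead of the robot, y to its left, z up, the work surface at z = 0. Lengths are in mm, angles in rad, forces in N, time in s.
With the tool pointing down it reaches from about 250 to 725 mm from the base axis. Payload 4 kg.
Tool frame: the origin (TCP) lies at the very end of the fingers, on their centre line; the grasp point (between the pads) lies 19 mm behind it; z points along the fingers, y is the line along which they close (so a half turn about z gives the same grasp; the last joint's range is limited). The gripper opens to 85 mm and grips with 20 to 120 N. Pads are 22 mm wide; open, the fingers measure 114 mm over their backs; the gripper's body (76 mm by 85 mm) begins 54 mm behind the grasp point. The pads swing forward as they close: fully open they stand 13 mm farther back than shut.
Start: joints at [-1.119, 0.241, 0.005, 1.335, 0, 1.571], TCP at [218.291, -449.832, 231.306] pointing down, gripper open.
Joint ranges: [-2.72, 2.72], [-1.05, 1.87], [-1.09, 1.28], [-1.99, 2.15], [-1.42, 1.44], [-3.14, 3.14]. Speed limits (rad/s): [2.79, 2.79, 3.14, 3.14, 3.14, 3.14].

### API

Orientations are given as a unit quaternion [w, x, y, z].
In Python, from station import ctrl, eyes gives the robot as it stands.
- The arm moves only by the shell command python3 -m jog 'ROWS' [FORCE]. ROWS is JSON, a list of rows, each a list of 3 entries, a list of its own where there are three numbers: the shift along the world's x, y, z in cm, then the turn, a rotation vector about the world's x, y, z in rad, then the closure, from -1 (fully open) to 1 (shut). In form: [[[dx, dy, dz], [wx, wy, wz], jaw], ...]. A call has exactly 10 rows; each row is the pose to reach, as a shift and turn from the pose commanded when the call began; what a row does not reach only later rows make up. A row lasts 1/12 s, in which the tool goes at most 41.7 mm and 7.16 degrees, less where a joint would pass 70% of its speed; a pose out of reach is approached as far as the arm can. A call with a gripper value outside its range is refused whole. The fingers move at their own pace and stop on an object; FORCE is the grip in N (left out, the last holds). Time passes only in rows, so rows that repeat a pose let the fingers close, or fill a call up. It gives the time, the measured TCP pose, the force, the opening and the grip force at its end, in the units of the state.
- ctrl.state(): the state, without advancing time (a new reading comes with each control period).
- eyes.snapshot(name): name is "scene" or "top" or "wrist"; returns a dict with "color" (420x560x3 uint8, red, green, blue), "vertical_fov" (degrees; the focal length in pixels is half the picture's height over the tangent of half this angle, whatever the lens; pixels are square), "cx", "cy" (the principal point, pixels), "dist_coeffs" ([k1, k2, p1, p2, k3] as OpenCV has them; the pictures are not rectified), "pose" (4x4, takes a point from camera to world coordinates); the wrist camera has in their place "T_tool_cam" (4x4, takes a point from camera to tool coordinates, whose origin is the TCP and whose axes are the flange's). Camera axes: x right, y down, z forward; pixel columns grow to the right and rows downward; lengths in mm; the calibration is good to about 2 mm. A picture is of the moment at which its call begins: read the wrist's pose just before it. There is no depth.
- ctrl.hand_in(): hands the job in; it is judged then, once.
The state is a dict: "clock": time; "joints": joint angles; "qvel": joint speeds; "tau": joint torques, N m; "ee_pos": TCP position; "tcp_rot": TCP orientation; "force": force on the tool from outside, world axes, zero at the start; "wrist_torque": the same for the moment, N m; "grip_width": finger opening in mm; "grasp_force": force on a finger pad.
Only numpy, scipy, OpenCV 4.12 (cv2) and the standard library are available. Lean on these libraries where they do the work, as an engineer would, in place of code of your own. Each camera call takes 0.05 s, during which the arm holds its last target. There are 200 camera calls.

### The job

Walk the heavy black power unit forward into its dock by pushing only on its two orange rear corner bumpers in turn (never on the white sockets or the housing, never with 25 N or more, never letting it slew far round). When it is in, seat it by pressing and holding for a moment first its left, then its right corner firmly home with about 18 N, so that its front sits square against both orange stops. Then slide the red-knobbed bolt fully across behind it to lock it in, and leave the other things on the table where they are.

Things in the scene. Friction and masses are not known exactly. Their poses are not given: they have to be found in the camera images.
- dock: Aluminium dock fixed to the table, open towards the robot. Origin on the table, mid-way between the faces of its two stops; x points into the dock (the way the unit travels), y left, z up. Slick side rails, 10 mm thick, 35 high, from x -55 to +10, inner faces at y +-95; ahead of them yellow flares open from y +-93.5 to +-107 at x -86. The unit is home with its origin at x -60 and the same yaw.
- psu: Loose heavy flat-bottomed black power unit, 120 (x) x 180 (y) x 60 mm, about 1.2 kg (mass and friction vary; 5 to 10 N slide it), too wide to grasp. Origin: centre of its underside; x to its front (face at x +60), y left. Pushing the left rear corner turns it clockwise from above, the right one anticlockwise; the far corner hardly moves. It has up to 3.5 mm side play between the rails.
- sockets: Fragile white socket row in the middle of the unit's rear, not to be pushed: y -46 to +46, z 17 to 51, standing out to x -66 mm, 6 mm behind the bumpers. Its frame is the unit's frame (origin at the centre of the unit's underside).
- housing: Black housing of the unit (top, sides, front), blue stripe on top near the rear: not to be pushed. Its frame is the unit's frame.
- left_corner (a point): Push point on the rear face of the left orange bumper (y +52 to +90, z 6 to 58 mm, face at x -60 in the unit's frame). This point is at x -60, y +72, z 30 mm of the unit, same axes as the unit. Push level: a finger that drags down on it presses the unit on to the table, and it sticks.
- right_corner (a point): Push point on the rear face of the right orange bumper (y -52 to -90, z 6 to 58 mm, face at x -60 in the unit's frame). This point is at x -60, y -72, z 30 mm of the unit, same axes as the unit. Push level: a finger that drags down on it presses the unit on to the table, and it sticks.
- bolt (a joint): Lock bolt of the dock, in m: 0 open (may start up to 0.004), 0.036 fully across, rigid end stop. Slides along the dock's +y against about 2 N, stays where left. Bar 8 mm thick, z 10 to 22 mm; its tip is at dock y -113 when open, -77 when across; its front face at dock x -123.5 passes 3.5 mm behind the right bumper when the unit is home, and strikes the unit's side when it is not.
- bolt_knob (a point): Middle of the bolt's upright red knob (18 mm diameter, z 22 to 55 mm, this point at z 39). Bolt open: dock x -127.5, y -171 mm; across: y -135. Push it from its right side towards the dock's +y, or pinch it from above. Under it a fixed bed, z 0 to 8 mm, dock x -145 to -110, y -198 to -112, with brackets up to 28 mm high at both ends.
- left_stop: Centre of the face of the left orange stop of the dock, at dock x 0, y +65, z 20 mm: firm, 30 mm wide, 40 mm high. Axes as the dock's. It lies inside the dock, behind it sit the contacts: the unit counts as seated on this side once it has been pressed on this stop with 8 N or more for 0.3 s (a push of about 18 N held on the corner, less what friction takes).
- right_stop: Centre of the face of the right orange stop, the same as the left one but at dock x 0, y -65, z 20 mm.
- adapter: Bystander: black mains adapter 50 x 75 x 34 mm, origin under its centre, left of the unit.
- tape: Bystander: blue roll of tape, 84 mm across, 24 mm high, origin under its centre, left of the dock.
- mouse: Bystander: grey computer mouse 98 x 56 x 32 mm, origin under its centre, right of the dock beyond the bolt.

How it is judged (in metres and radians):
On the way, in this order (a step that is already met when the one before it is completed fails the run):
1. the unit is pressed home on the left stop (8 N or more on it for 0.3 s) (contact force between psu and left_stop above 8 N), for 0.3 s.
2. then on the right stop (8 N or more on it for 0.3 s) (contact force between psu and right_stop above 8 N), for 0.3 s.
3. the bolt is across behind the unit (at least 32 of its 36 mm) (value of joint bolt above 0.032 m), for 0.2 s.
At the end, for the whole second after the job is handed in: The unit rests flat in the dock, its front within 3.5 mm of the stops and square within 0.03 rad, and the bolt is at least 32 mm across behind it (x of psu in the frame of dock between -0.0635 and -0.056 m and angle between the x axis of psu and the x axis of dock, either way round below 0.03 rad and angle between psu's own z axis and vertical below 0.03 rad and value of joint bolt above 0.032 m and linear speed of psu below 0.01 m/s); the robot touches nothing.
It fails at once if the unit is pushed with more than 25 N (contact force between any of the fingers, the arm and psu above 25 N).
It fails at once if the sockets are pushed (more than 2 N) (contact force between any of the fingers, the arm and sockets above 2 N).
It fails at once if the housing (top, sides, front) is pushed by the robot (more than 2 N) (contact force between any of the fingers, the arm and housing above 2 N).
It fails at once if the unit slews more than 0.3 rad (17 degrees) out of line with the dock, or tips more than 0.15 rad (angle between the x axis of psu and the x axis of dock, either way round above 0.3 rad or angle between psu's own z axis and vertical above 0.15 rad).
It fails at once if a bystander is moved more than 15 mm (distance of any of adapter, tape, mouse from where it was at the start of the episode above 0.015 m).
It also fails if it takes over 72 s, if anything falls off the work surface, if the arm or the gripper's body presses on something with over 40 N, if the wrist force passes 120 N, or if a joint passes its speed limit or range.

## Working session

There is one attempt and no reset: what is moved stays moved. The work goes in short steps, Python scripts to look and compute and a shell command to move; the robot and the scene stay as the last step left them, time stands still between calls to the robot, and variables do not carry over. Pictures are saved under pics/ and viewed, at most 10 in all, crops included, and the job is handed in when it is done.

```bash
mkdir -p pics; ls
python3 - <<'E'
from station import ctrl, eyes
import cv2,numpy as np
s=ctrl.state();print({k:(np.round(v,3).tolist() if not isinstance(v,str) else v) for k,v in s.items()})
for n in("scene","top"):
    d=eyes.snapshot(n);cv2.imwrite(f"pics/{n}0.png",d["color"][...,::-1]);print(n,d["vertical_fov"],d["cx"],d["cy"],d["dist_coeffs"],np.round(d["pose"],3).tolist())
E
```

```text
pics
{'clock': 0.0, 'joints': [-1.119, 0.241, 0.004, 1.335, -0.0, 1.571], 'qvel': [-0.001, 0.0, 0.001, 0.0, 0.001, 0.0], 'tau': [-0.0, -37.231, 25.241, 0.017, -0.0, 0.0], 'ee_pos': [218.02, -449.277, 230.43], 'tcp_rot': [-0.001, 0.975, 0.224, -0.0], 'force': [0.036, -0.475, -0.719], 'wrist_torque': [0.026, -0.019, 0.021], 'grasp_force': 0.0, 'grip_width': 85.254}
scene 52.12978002096372 279.29632312411417 206.1515226444185 [-0.11688221  0.          0.          0.          0.        ] [[0.552, 0.499, -0.668, 1108.084], [0.834, -0.338, 0.436, -278.165], [-0.008, -0.798, -0.603, 488.012], [0.0, 0.0, 0.0, 1.0]]
top 42.18296852933795 282.5734468194546 201.0551149269858 [-0.11435912  0.          0.          0.          0.        ] [[0.014, -0.998, 0.058, 565.317], [-1.0, -0.014, 0.005, 49.178], [-0.004, -0.058, -0.998, 1099.289], [0.0, 0.0, 0.0, 1.0]]
```

View pics/top0.png

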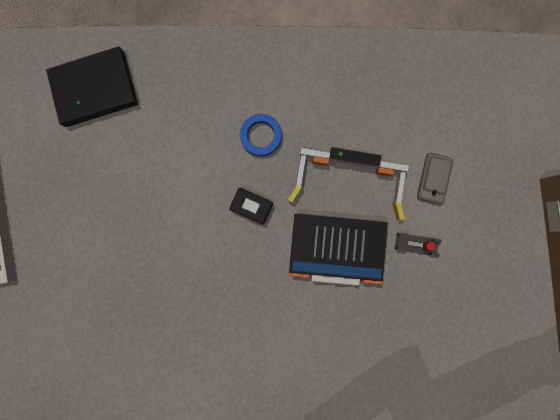

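View pics/scene0.png

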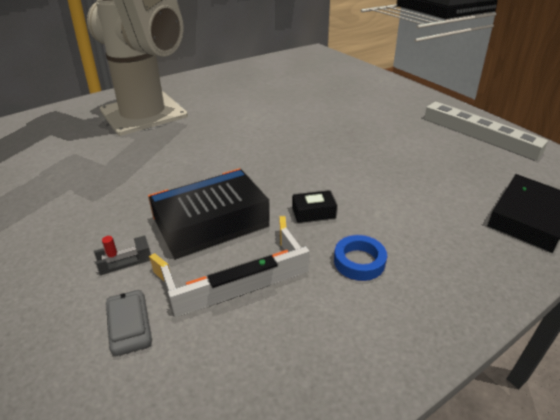

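```bash
cat > h.py <<'E'
import cv2,numpy as np
from station import ctrl,eyes
def cam(d):
    h=d["color"].shape[0];f=h/2/np.tan(np.radians(d["vertical_fov"])/2)
    return np.array([[f,0,d["cx"]],[0,f,d["cy"]],[0,0,1]]),np.array(d["dist_coeffs"],float)
def proj(d,P,T=None):
    K,D=cam(d);Ti=np.linalg.inv(d["pose"] if T is None else T)
    return cv2.projectPoints(np.asarray(P,float).reshape(-1,1,3),cv2.Rodrigues(Ti[:3,:3])[0],Ti[:3,3],K,D)[0][:,0]
def toz(d,px,z,T=None):
    K,D=cam(d);T=np.asarray(d["pose"] if T is None else T)
    n=cv2.undistortPoints(np.asarray(px,float).reshape(-1,1,2),K,D)[:,0]
    r=np.c_[n,np.ones(len(n))]@T[:3,:3].T;z=np.broadcast_to(z,len(n))
    return T[:3,3]+r*((z-T[2,3])/r[:,2])[:,None]
def pose2(x,y,a,P):
    P=np.asarray(P,float);c,s=np.cos(a),np.sin(a)
    return np.c_[x+c*P[:,0]-s*P[:,1],y+s*P[:,0]+c*P[:,1],P[:,2]]
E
python3 - <<'E'
from h import *
d=eyes.snapshot("top");np.save("top.npy",d["color"])
c=d["color"][130:300,230:460];cv2.imwrite("pics/c1.png",cv2.resize(c,None,fx=3.45,fy=3.45,interpolation=cv2.INTER_CUBIC)[...,::-1])
E
```

```text
(no output)
```

View pics/c1.png

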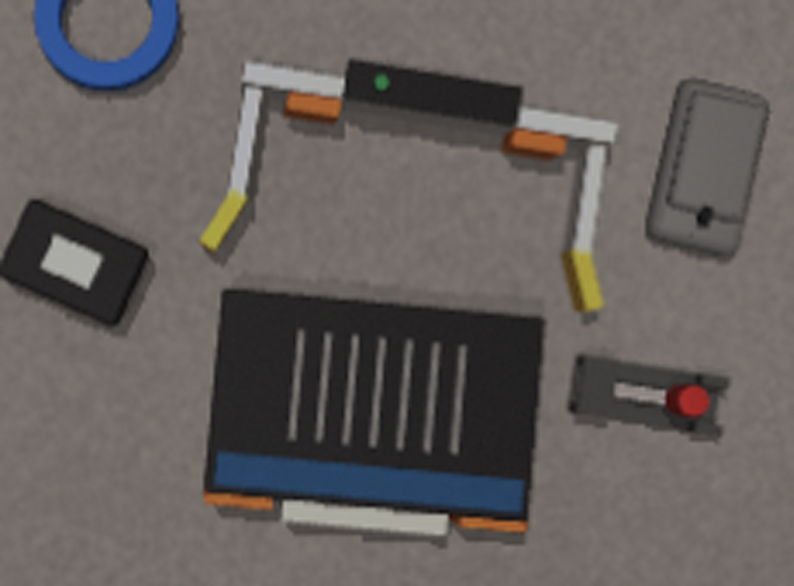

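```bash
cat > fit.py <<'E'
from h import *
from scipy.optimize import least_squares
d=eyes.snapshot("top")
def fit(uv,P,x0,name):
    px=(np.array(uv)+.5)/3.45-.5+[230,130]
    f=lambda q:(proj(d,pose2(q[0]*100,q[1]*100,q[2],P))-px).ravel()
    r=least_squares(f,x0,loss="soft_l1");print(name,np.round(r.x*[100,100,1],3),np.round(f(r.x).reshape(-1,2),1).tolist());return r.x
D=fit([(247,196),(231,191),(577,250),(591,253),(219,248),(584,311),(688,400)],
 [(-55,95,35),(-55,105,35),(-55,-95,35),(-55,-105,35),(-86,107,35),(-86,-107,35),(-127.5,-171,55)],[5.8,0,-.1],"dock")
U=fit([(222,290),(544,318),(207,491),(527,518),(205,497),(526,524)],
 [(60,90,60),(60,-90,60),(-55,90,60),(-55,-90,60),(-60,90,58),(-60,-90,58)],[4.5,0,-.1],"psu")
a=D[2];dd=(U[:2]-D[:2])*100;print("psu in dock",np.cos(a)*dd[0]+np.sin(a)*dd[1],-np.sin(a)*dd[0]+np.cos(a)*dd[1],U[2]-a)
E
python3 fit.py
```

```text
dock [ 6.96331e+02 -8.41170e+01 -1.56000e-01] [[-0.2, -0.2], [-0.6, 0.3], [-0.6, 0.5], [0.3, 0.5], [-0.8, -0.8], [0.8, -0.6], [1.8, 0.1]]
psu [ 5.38936e+02 -5.35510e+01 -7.20000e-02] [[0.0, -1.8], [0.3, -1.9], [-0.8, 0.2], [0.5, 0.2], [-0.4, 1.0], [0.4, 1.0]]
psu in dock -160.2354130063803 5.6745011388528575 0.08478118628812865
```

```bash
cat > st.py <<'E'
from h import *
s=ctrl.state();q=s["tcp_rot"];print(round(s["clock"],2),np.round(s["ee_pos"],1),"F",np.round(s["force"],1),"yawx",round(2*np.arctan2(q[2],q[1]),3),np.round(q,3),"j",np.round(s["joints"],2))
E
python3 -m jog '[[[4,4,0],[0,0,0.12],1],[[8,8,0],[0,0,0.24],1],[[11,12,0],[0,0,0.36],1],[[14,16,0],[0,0,0.48],1],[[16,20,0],[0,0,0.6],1],[[18,24,0],[0,0,0.72],1],[[20,28,0],[0,0,0.84],1],[[21,32,0],[0,0,0.96],1],[[21.5,36,0],[0,0,1.08],1],[[22.2,40,0],[0,0,1.2],1]]' 60; python3 st.py
```

```text
clock: 1.03
ee_pos: [429.4, -96.9, 231.2]
tcp_rot: [0.0, 0.676, 0.737, 0.0]
force: [0.7, -0.0, 0.1]
grip_width: 0.0
grasp_force: 0.0
1.03 [429.4 -96.9 231.2] F [ 0.7 -0.   0.1] yawx 1.658 [0.    0.676 0.737 0.   ] j [-0.22  0.12 -0.14  1.31  0.    1.26]
```

```bash
python3 -m jog '[[[0,2,-2],[0,0,0.12],1],[[0,4,-4],[0,0,0.24],1],[[0,6,-6],[0,0,0.36],1],[[0,7.5,-8],[0,0,0.48],1],[[0,7.5,-10],[0,0,0.6],1],[[0,7.5,-12],[0,0,0.72],1],[[0,7.5,-14],[0,0,0.84],1],[[0,7.5,-16],[0,0,0.96],1],[[0,7.5,-18],[0,0,1.08],1],[[0,7.5,-19.5],[0,0,1.2],1]]' >/dev/null
python3 -m jog '[[[0,0,-0.5],[0,0,0.12],1],[[0,0,-1],[0,0,0.134],1],[[0,0,-1.5],[0,0,0.134],1],[[0,0,-2],[0,0,0.134],1],[[0,0,-2],[0,0,0.134],1],[[0,0,-2],[0,0,0.134],1],[[0.2,0,-2],[0,0,0.134],1],[[0.4,0,-2],[0,0,0.134],1],[[0.7,0,-2],[0,0,0.134],1],[[1,0,-2],[0,0,0.134],1]]' >/dev/null; python3 st.py
python3 - <<'E'
from h import *
d=eyes.snapshot("scene");cv2.imwrite("pics/s1.png",cv2.resize(d["color"][130:310,60:340],None,fx=2.8,fy=2.8,interpolation=cv2.INTER_CUBIC)[...,::-1])
E
```

```text
2.7 [439.5 -23.8  16.7] F [ 0.   0.1 -0.4] yawx 2.986 [0.    0.078 0.997 0.   ] j [-0.05  0.35 -0.48  0.74  0.    0.1 ]
```

View pics/s1.png

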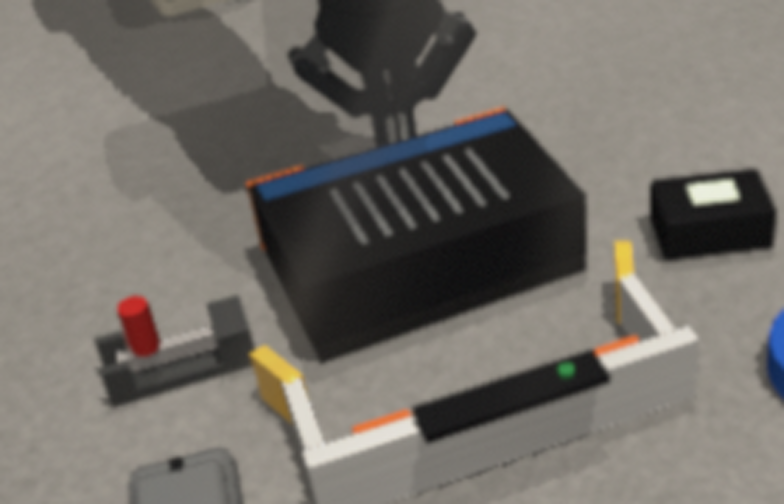

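```bash
python3 -m jog '[[[0,3,0],[0,0,0],1],[[0,4.9,0],[0,0,0],1],[[1.2,4.9,0],[0,0,0],1],[[2.4,4.9,0],[0,0,0],1],[[2.7,4.85,0],[0,0,0],1],[[2.95,4.8,0],[0,0,0],1],[[3.2,4.8,0],[0,0,0],1],[[3.4,4.75,0],[0,0,0],1],[[3.6,4.7,0],[0,0,0],1],[[3.8,4.65,0],[0,0,0],1]]' >/dev/null; python3 st.py
```

```text
3.58 [471.1  23.4  15.7] F [-14.    4.   11.9] yawx 2.986 [-0.005  0.078  0.997  0.001] j [ 0.05  0.41 -0.39  0.79  0.    0.2 ]
```

```bash
python3 -m jog '[[[0,0,0.05],[0,0,0],1],[[0,0,0.1],[0,0,0],1],[[0,0,0.15],[0,0,0],1],[[0,0,0.2],[0,0,0],1],[[0,0,0.2],[0,0,0],1],[[0,0,0.2],[0,0,0],1],[[0,0,0.2],[0,0,0],1],[[0,0,0.2],[0,0,0],1],[[0,0,0.2],[0,0,0],1],[[0,0,0.2],[0,0,0],1]]' >/dev/null; python3 st.py
```

```text
4.42 [476.8  22.6  18.3] F [-4.5  0.9 -1.2] yawx 2.986 [-0.     0.078  0.997 -0.   ] j [ 0.05  0.41 -0.38  0.79 -0.    0.2 ]
```

```bash
python3 -m jog '[[[0.15,-0.02,0.03],[0,0,0],1],[[0.3,-0.05,0.05],[0,0,0],1],[[0.5,-0.08,0.07],[0,0,0],1],[[0.7,-0.1,0.08],[0,0,0],1],[[0.9,-0.13,0.08],[0,0,0],1],[[1.1,-0.16,0.08],[0,0,0],1],[[1.3,-0.2,0.08],[0,0,0],1],[[1.4,-0.22,0.08],[0,0,0],1],[[1.5,-0.23,0.08],[0,0,0],1],[[1.5,-0.23,0.08],[0,0,0],1]]' >/dev/null; python3 st.py
```

```text
5.25 [491.   21.7  19.2] F [-7.3  5.   1.6] yawx 2.987 [-0.001  0.077  0.997  0.001] j [ 0.04  0.43 -0.34  0.81  0.    0.2 ]
```

```bash
python3 -m jog '[[[-2.5,0,0],[0,0,0],1],[[-4.8,0,-0.1],[0,0,0],1],[[-4.8,-3.8,-0.2],[0,0,0],1],[[-4.8,-7.6,-0.2],[0,0,0],1],[[-4.8,-11.4,-0.2],[0,0,0],1],[[-4.8,-14.3,-0.2],[0,0,0],1],[[-4.5,-14.3,-0.2],[0,0,0],1],[[-4.2,-14.3,-0.2],[0,0,0],1],[[-4,-14.3,-0.2],[0,0,0],1],[[-3.8,-14.3,-0.2],[0,0,0],1]]' >/dev/null; python3 st.py
python3 - <<'E'
from h import *
d=eyes.snapshot("top");c=d["color"][130:300,230:460];cv2.imwrite("pics/c2.png",cv2.resize(c,None,fx=3.45,fy=3.45,interpolation=cv2.INTER_CUBIC)[...,::-1])
E
```

```text
6.08 [ 455.1 -122.1   17.4] F [0.  0.6 0.1] yawx 2.987 [ 0.001  0.077  0.997 -0.   ] j [-0.26  0.4  -0.4   0.78  0.   -0.11]
```

View pics/c2.png

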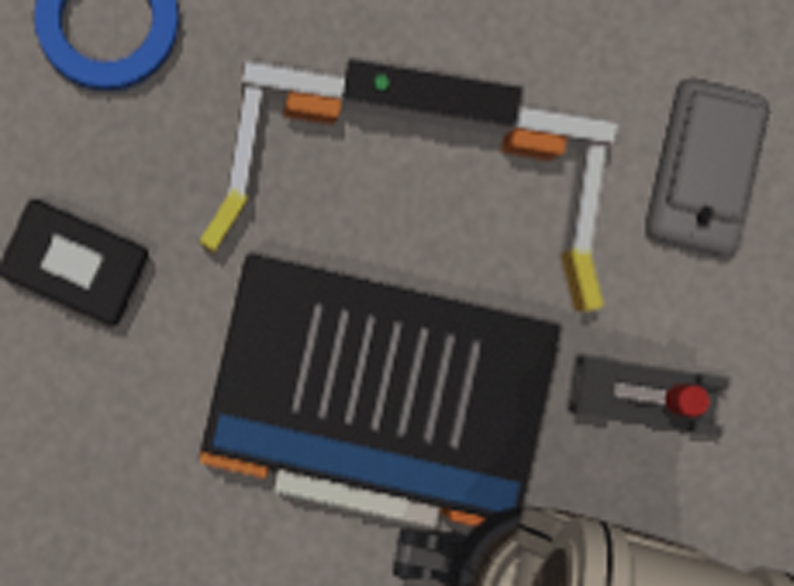

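```bash
cat > unit.py <<'E'
import sys,json
from h import *
from scipy.optimize import least_squares
d=eyes.snapshot("top");D=(696.3,-84.1,-.156)
M={"FL":(58,90,60),"FR":(58,-90,60),"RL":(-54,90,60),"RR":(-54,-90,60)}
pts=json.loads(sys.argv[1]);px=(np.array(list(pts.values()))+.5)/3.45-.5+[230,130];P=[M[k] for k in pts]
f=lambda q:(proj(d,pose2(q[0]*100,q[1]*100,q[2],P))-px).ravel()
q=least_squares(f,[5.4,-.5,-.1]).x*[100,100,1];c,s=np.cos(D[2]),np.sin(D[2]);e=q[:2]-D[:2]
print("res",np.round(f(q/[100,100,1]),1),"world",q.round(3),"dock",round(c*e[0]+s*e[1],1),round(-s*e[0]+c*e[1],1),round(q[2]-D[2],3))
print("corners L,R",pose2(*q,[(-60,72,30),(-60,-72,30)]).round(1))
E
python3 unit.py '{"FL":[250,255],"FR":[560,324],"RL":[204,450]}'
```

```text
res [-0.8 -0.5  1.   0.1 -0.3  0.4] world [ 5.47035e+02 -5.80740e+01 -2.07000e-01] dock -151.5 2.5 -0.051
corners L,R [[ 503.1   24.7   30. ]
 [ 473.5 -116.2   30. ]]
```

```bash
python3 -m jog '[[[0.2,0.4,0],[0,0,0],1],[[0.4,0.4,0.03],[0,0,0],1],[[0.6,0.38,0.07],[0,0,0],1],[[0.8,0.35,0.12],[0,0,0],1],[[1.0,0.32,0.18],[0,0,0],1],[[1.2,0.29,0.24],[0,0,0],1],[[1.4,0.26,0.24],[0,0,0],1],[[1.6,0.23,0.24],[0,0,0],1],[[1.8,0.2,0.24],[0,0,0],1],[[1.9,0.18,0.24],[0,0,0],1]]' >/dev/null; python3 st.py
```

```text
7.02 [ 470.3 -121.6   19.2] F [-9.9 -2.   5.1] yawx 2.985 [-0.003  0.078  0.997 -0.001] j [-0.25  0.42 -0.35  0.8  -0.   -0.09]
```

```bash
python3 -m jog '[[[0,0,0.05],[0,0,0],1],[[0.1,0,0.1],[0,0,0],1],[[0.2,-0.02,0.12],[0,0,0],1],[[0.35,-0.04,0.12],[0,0,0],1],[[0.5,-0.06,0.12],[0,0,0],1],[[0.65,-0.08,0.12],[0,0,0],1],[[0.8,-0.1,0.12],[0,0,0],1],[[0.95,-0.12,0.12],[0,0,0],1],[[1.05,-0.14,0.12],[0,0,0],1],[[1.1,-0.15,0.12],[0,0,0],1]]' >/dev/null; python3 st.py
```

```text
7.85 [ 482.4 -123.4   20.2] F [-6.6 -3.2  0.4] yawx 2.985 [-0.002  0.078  0.997 -0.001] j [-0.25  0.44 -0.32  0.82 -0.   -0.09]
```

```bash
python3 -m jog '[[[-2.5,0,0],[0,0,0],1],[[-2.5,3.5,-0.25],[0,0,0],1],[[-2.5,7.5,-0.25],[0,0,0],1],[[-2.5,11.5,-0.25],[0,0,0],1],[[-2.5,14.7,-0.25],[0,0,0],1],[[-1.2,14.7,-0.25],[0,0,0],1],[[-0.5,14.7,-0.25],[0,0,0],1],[[-0.2,14.7,-0.25],[0,0,0],1],[[0,14.7,-0.25],[0,0,0],1],[[0,14.7,-0.25],[0,0,0],1]]' >/dev/null; python3 st.py
python3 -m jog '[[[0.2,0,0],[0,0,0],1],[[0.4,0,0.03],[0,0,0],1],[[0.6,-0.02,0.07],[0,0,0],1],[[0.8,-0.05,0.12],[0,0,0],1],[[1.0,-0.08,0.18],[0,0,0],1],[[1.2,-0.11,0.24],[0,0,0],1],[[1.4,-0.14,0.3],[0,0,0],1],[[1.6,-0.17,0.3],[0,0,0],1],[[1.8,-0.2,0.3],[0,0,0],1],[[2.0,-0.22,0.3],[0,0,0],1]]' >/dev/null; python3 st.py
```

```text
8.68 [484.7  23.7  18.3] F [ 0.2  0.5 -1.1] yawx 2.984 [0.001 0.079 0.997 0.   ] j [ 0.05  0.42 -0.36  0.79 -0.    0.21]
9.52 [502.8  23.2  20.8] F [-4.3  3.   0.5] yawx 2.987 [-0.001  0.077  0.997  0.001] j [ 0.05  0.44 -0.3   0.82  0.    0.2 ]
```

```bash
python3 -m jog '[[[0.2,-0.03,0],[0,0,0],1],[[0.4,-0.06,0],[0,0,0],1],[[0.6,-0.09,0],[0,0,0],1],[[0.8,-0.12,0],[0,0,0],1],[[1.0,-0.15,0],[0,0,0],1],[[1.2,-0.18,0],[0,0,0],1],[[1.4,-0.21,0],[0,0,0],1],[[1.5,-0.23,0],[0,0,0],1],[[1.5,-0.23,0],[0,0,0],1],[[1.5,-0.23,0],[0,0,0],1]]' >/dev/null; python3 st.py
python3 -m jog '[[[-3,0,0],[0,0,0],1],[[-5.5,0,-0.3],[0,0,0],1],[[-5.5,-4,-0.3],[0,0,0],1],[[-5.5,-8,-0.3],[0,0,0],1],[[-5.5,-12,-0.3],[0,0,0],1],[[-5.5,-14,-0.3],[0,0,0],1],[[-5.2,-14,-0.3],[0,0,0],1],[[-4.9,-14,-0.3],[0,0,0],1],[[-4.7,-14,-0.3],[0,0,0],1],[[-4.5,-14,-0.3],[0,0,0],1]]' >/dev/null; python3 st.py
python3 -m jog '[[[0.2,0,0],[0,0,0],1],[[0.4,0,0.03],[0,0,0],1],[[0.6,-0.02,0.07],[0,0,0],1],[[0.8,-0.05,0.12],[0,0,0],1],[[1.0,-0.08,0.18],[0,0,0],1],[[1.2,-0.11,0.24],[0,0,0],1],[[1.4,-0.14,0.3],[0,0,0],1],[[1.6,-0.17,0.3],[0,0,0],1],[[1.8,-0.2,0.3],[0,0,0],1],[[2.0,-0.22,0.3],[0,0,0],1]]' >/dev/null; python3 st.py
```

```text
10.35 [518.2  21.   20.9] F [-4.6  3.3 -1.3] yawx 2.987 [-0.001  0.077  0.997  0.001] j [ 0.04  0.47 -0.26  0.84  0.    0.19]
11.18 [ 474.8 -119.1   18.4] F [0.5 0.7 0. ] yawx 2.987 [ 0.001  0.077  0.997 -0.   ] j [-0.25  0.42 -0.35  0.8   0.   -0.09]
12.02 [ 490.6 -122.3   20.3] F [-6.5 -1.7  0.3] yawx 2.985 [-0.003  0.078  0.997 -0.001] j [-0.24  0.45 -0.29  0.83 -0.   -0.09]
```

```bash
python3 -m jog '[[[0.2,-0.03,0],[0,0,0],1],[[0.4,-0.06,0.03],[0,0,0],1],[[0.6,-0.09,0.03],[0,0,0],1],[[0.8,-0.12,0.03],[0,0,0],1],[[1.0,-0.15,0.03],[0,0,0],1],[[1.2,-0.18,0.03],[0,0,0],1],[[1.4,-0.21,0.03],[0,0,0],1],[[1.6,-0.25,0.03],[0,0,0],1],[[1.7,-0.26,0.03],[0,0,0],1],[[1.7,-0.26,0.03],[0,0,0],1]]' >/dev/null; python3 st.py
python3 -m jog '[[[-2.5,0,0],[0,0,0],1],[[-2.5,3.5,-0.3],[0,0,0],1],[[-2.5,7.5,-0.3],[0,0,0],1],[[-2.5,11.5,-0.3],[0,0,0],1],[[-2.5,14.7,-0.3],[0,0,0],1],[[-1,14.7,-0.3],[0,0,0],1],[[0,14.7,-0.3],[0,0,0],1],[[0.2,14.7,-0.3],[0,0,0],1],[[0.3,14.7,-0.3],[0,0,0],1],[[0.3,14.7,-0.3],[0,0,0],1]]' >/dev/null; python3 st.py
python3 - <<'E'
from h import *
d=eyes.snapshot("top");c=d["color"][130:300,230:460];cv2.imwrite("pics/c3.png",cv2.resize(c,None,fx=3.45,fy=3.45,interpolation=cv2.INTER_CUBIC)[...,::-1])
E
```

```text
12.85 [ 506.8 -125.2   20. ] F [-6.4 -1.4 -0.5] yawx 2.984 [-0.004  0.078  0.997 -0.001] j [-0.24  0.48 -0.25  0.85 -0.   -0.08]
13.68 [513.8  22.1  18.4] F [-0.7  0.5  1.3] yawx 2.985 [-0.     0.078  0.997  0.   ] j [ 0.04  0.46 -0.28  0.83  0.    0.2 ]
```

View pics/c3.png

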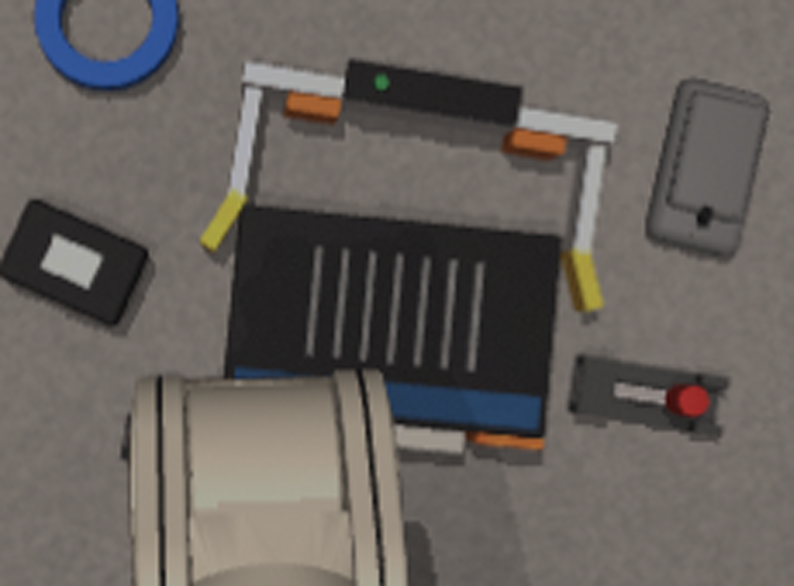

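```bash
python3 unit.py '{"FL":[241,205],"FR":[560,237],"RR":[545,434]}'
```

```text
res [-0.4 -0.   0.4 -0.6 -0.1  0.6] world [ 5.8426e+02 -6.2485e+01 -7.9000e-02] dock -114.0 3.9 0.077
corners L,R [[ 530.1   14.    30. ]
 [ 518.8 -129.5   30. ]]
```

```bash
python3 -m jog '[[[0,-0.5,0],[0,0,0],1],[[0.3,-0.5,0.03],[0,0,0],1],[[0.5,-0.52,0.07],[0,0,0],1],[[0.7,-0.55,0.12],[0,0,0],1],[[0.9,-0.58,0.18],[0,0,0],1],[[1.1,-0.61,0.24],[0,0,0],1],[[1.3,-0.64,0.3],[0,0,0],1],[[1.5,-0.67,0.3],[0,0,0],1],[[1.7,-0.7,0.3],[0,0,0],1],[[1.9,-0.72,0.3],[0,0,0],1]]' >/dev/null; python3 st.py
python3 -m jog '[[[0.1,-0.02,0],[0,0,0],1],[[0.3,-0.04,0.02],[0,0,0],1],[[0.45,-0.07,0.02],[0,0,0],1],[[0.6,-0.09,0.02],[0,0,0],1],[[0.75,-0.11,0.02],[0,0,0],1],[[0.8,-0.12,0.02],[0,0,0],1],[[0.8,-0.12,0.02],[0,0,0],1],[[0.8,-0.12,0.02],[0,0,0],1],[[0.8,-0.12,0.02],[0,0,0],1],[[0.8,-0.12,0.02],[0,0,0],1]]' >/dev/null; python3 st.py
```

```text
14.62 [531.8  15.9  21.1] F [-5.2  3.9 -0.8] yawx 2.986 [-0.001  0.078  0.997  0.001] j [ 0.03  0.49 -0.22  0.86  0.    0.18]
15.45 [538.8  15.2  21.2] F [-7.3  3.7  1. ] yawx 2.987 [-0.002  0.077  0.997  0.001] j [ 0.03  0.5  -0.2   0.87  0.    0.18]
```

```bash
python3 -m jog '[[[-3,0,0],[0,0,0],1],[[-5.8,0,-0.3],[0,0,0],1],[[-5.8,-4,-0.3],[0,0,0],1],[[-5.8,-8,-0.3],[0,0,0],1],[[-5.8,-12,-0.3],[0,0,0],1],[[-5.8,-14.1,-0.3],[0,0,0],1],[[-5,-14.1,-0.3],[0,0,0],1],[[-4.4,-14.1,-0.3],[0,0,0],1],[[-4.1,-14.1,-0.3],[0,0,0],1],[[-4.0,-14.1,-0.3],[0,0,0],1]]' >/dev/null; python3 st.py
python3 -m jog '[[[0.2,0,0],[0,0,0],1],[[0.4,0,0.03],[0,0,0],1],[[0.6,-0.02,0.07],[0,0,0],1],[[0.8,-0.05,0.12],[0,0,0],1],[[1.0,-0.08,0.18],[0,0,0],1],[[1.2,-0.11,0.24],[0,0,0],1],[[1.4,-0.14,0.3],[0,0,0],1],[[1.6,-0.17,0.3],[0,0,0],1],[[1.8,-0.2,0.3],[0,0,0],1],[[2.0,-0.22,0.3],[0,0,0],1]]' >/dev/null; python3 st.py
python3 -m jog '[[[0.1,-0.02,0],[0,0,0],1],[[0.2,-0.03,0.02],[0,0,0],1],[[0.3,-0.05,0.02],[0,0,0],1],[[0.4,-0.07,0.02],[0,0,0],1],[[0.5,-0.08,0.02],[0,0,0],1],[[0.6,-0.09,0.02],[0,0,0],1],[[0.6,-0.09,0.02],[0,0,0],1],[[0.6,-0.09,0.02],[0,0,0],1],[[0.6,-0.09,0.02],[0,0,0],1],[[0.6,-0.09,0.02],[0,0,0],1]]' >/dev/null; python3 st.py
```

```text
16.28 [ 502.6 -126.4   19. ] F [ 0.2  0.4 -0.1] yawx 2.987 [ 0.001  0.077  0.997 -0.   ] j [-0.25  0.47 -0.27  0.83  0.   -0.09]
17.12 [ 519.5 -129.9   21.4] F [-7.4 -3.1 -0.4] yawx 2.985 [-0.001  0.078  0.997 -0.001] j [-0.24  0.49 -0.21  0.86 -0.   -0.09]
17.95 [ 523.8 -130.8   21.5] F [-9.8 -1.8  2.8] yawx 2.985 [-0.003  0.078  0.997 -0.001] j [-0.24  0.5  -0.2   0.87 -0.   -0.09]
```

```bash
python3 -m jog '[[[-2.5,0,0],[0,0,0],1],[[-2.5,3.5,-0.3],[0,0,0],1],[[-2.5,7.5,-0.3],[0,0,0],1],[[-2.5,11.5,-0.3],[0,0,0],1],[[-2.5,14.3,-0.3],[0,0,0],1],[[-1,14.3,-0.3],[0,0,0],1],[[0,14.3,-0.3],[0,0,0],1],[[0.3,14.3,-0.3],[0,0,0],1],[[0.5,14.3,-0.3],[0,0,0],1],[[0.5,14.3,-0.3],[0,0,0],1]]' >/dev/null; python3 st.py
python3 -m jog '[[[0.2,0,0],[0,0,0],1],[[0.4,0,0.03],[0,0,0],1],[[0.6,-0.02,0.07],[0,0,0],1],[[0.8,-0.05,0.12],[0,0,0],1],[[1.0,-0.08,0.18],[0,0,0],1],[[1.2,-0.11,0.24],[0,0,0],1],[[1.4,-0.14,0.3],[0,0,0],1],[[1.6,-0.17,0.3],[0,0,0],1],[[1.8,-0.2,0.3],[0,0,0],1],[[2.0,-0.22,0.3],[0,0,0],1]]' >/dev/null; python3 st.py
python3 -m jog '[[[0.1,-0.02,0],[0,0,0],1],[[0.2,-0.03,0.02],[0,0,0],1],[[0.3,-0.05,0.02],[0,0,0],1],[[0.4,-0.07,0.02],[0,0,0],1],[[0.5,-0.08,0.02],[0,0,0],1],[[0.6,-0.09,0.02],[0,0,0],1],[[0.6,-0.09,0.02],[0,0,0],1],[[0.6,-0.09,0.02],[0,0,0],1],[[0.6,-0.09,0.02],[0,0,0],1],[[0.6,-0.09,0.02],[0,0,0],1]]' >/dev/null; python3 st.py
```

```text
18.78 [532.9  12.7  19.3] F [0.1 0.3 0. ] yawx 2.985 [0.001 0.078 0.997 0.   ] j [ 0.02  0.49 -0.23  0.85  0.    0.18]
19.62 [549.9  11.5  21.2] F [-6.   3.5  0. ] yawx 2.986 [-0.002  0.078  0.997  0.001] j [ 0.02  0.52 -0.17  0.89  0.    0.18]
20.45 [556.3  10.7  21.4] F [-4.7  3.1 -0.9] yawx 2.986 [-0.002  0.078  0.997  0.001] j [ 0.02  0.53 -0.15  0.89  0.    0.17]
```

```bash
python3 -m jog '[[[-3,0,0],[0,0,0],1],[[-5.8,0,-0.3],[0,0,0],1],[[-5.8,-4,-0.3],[0,0,0],1],[[-5.8,-8,-0.3],[0,0,0],1],[[-5.8,-12,-0.3],[0,0,0],1],[[-5.8,-14,-0.3],[0,0,0],1],[[-5,-14,-0.3],[0,0,0],1],[[-4.4,-14,-0.3],[0,0,0],1],[[-4.1,-14,-0.3],[0,0,0],1],[[-4.0,-14,-0.3],[0,0,0],1]]' >/dev/null; python3 st.py
python3 -m jog '[[[0.2,0,0],[0,0,0],1],[[0.4,0,0.03],[0,0,0],1],[[0.6,-0.02,0.07],[0,0,0],1],[[0.8,-0.05,0.12],[0,0,0],1],[[1.0,-0.08,0.18],[0,0,0],1],[[1.2,-0.11,0.24],[0,0,0],1],[[1.4,-0.14,0.3],[0,0,0],1],[[1.6,-0.17,0.3],[0,0,0],1],[[1.8,-0.2,0.3],[0,0,0],1],[[2.0,-0.22,0.3],[0,0,0],1]]' >/dev/null; python3 st.py
```

```text
21.28 [ 519.3 -129.5   19.3] F [1.1 0.  0.3] yawx 2.987 [ 0.001  0.077  0.997 -0.   ] j [-0.24  0.49 -0.22  0.85  0.   -0.09]
22.12 [ 536.6 -133.    21.7] F [-5.5 -2.4  0.1] yawx 2.985 [-0.001  0.078  0.997 -0.001] j [-0.24  0.52 -0.16  0.89 -0.   -0.09]
```

```bash
python3 -m jog '[[[0.1,-0.02,0],[0,0,0],1],[[0.25,-0.03,0.02],[0,0,0],1],[[0.4,-0.05,0.02],[0,0,0],1],[[0.55,-0.07,0.02],[0,0,0],1],[[0.65,-0.1,0.02],[0,0,0],1],[[0.7,-0.1,0.02],[0,0,0],1],[[0.7,-0.1,0.02],[0,0,0],1],[[0.7,-0.1,0.02],[0,0,0],1],[[0.7,-0.1,0.02],[0,0,0],1],[[0.7,-0.1,0.02],[0,0,0],1]]' >/dev/null; python3 st.py
python3 -m jog '[[[-2.5,0,0],[0,0,0],1],[[-2.5,3.5,-0.3],[0,0,0],1],[[-2.5,7.5,-0.3],[0,0,0],1],[[-2.5,11.5,-0.3],[0,0,0],1],[[-2.5,14.2,-0.3],[0,0,0],1],[[-1,14.2,-0.3],[0,0,0],1],[[0,14.2,-0.3],[0,0,0],1],[[0.2,14.2,-0.3],[0,0,0],1],[[0.3,14.2,-0.3],[0,0,0],1],[[0.3,14.2,-0.3],[0,0,0],1]]' >/dev/null; python3 st.py
python3 -m jog '[[[0.2,0,0],[0,0,0],1],[[0.4,0,0.03],[0,0,0],1],[[0.6,-0.02,0.07],[0,0,0],1],[[0.8,-0.05,0.12],[0,0,0],1],[[1.0,-0.08,0.18],[0,0,0],1],[[1.2,-0.11,0.24],[0,0,0],1],[[1.35,-0.14,0.3],[0,0,0],1],[[1.5,-0.17,0.3],[0,0,0],1],[[1.65,-0.2,0.3],[0,0,0],1],[[1.7,-0.22,0.3],[0,0,0],1]]' >/dev/null; python3 st.py
python3 - <<'E'
from h import *
d=eyes.snapshot("top");c=d["color"][130:300,230:460];cv2.imwrite("pics/c4.png",cv2.resize(c,None,fx=3.45,fy=3.45,interpolation=cv2.INTER_CUBIC)[...,::-1])
E
```

```text
22.95 [ 543.7 -134.2   21.9] F [-5.3 -1.3 -2. ] yawx 2.985 [-0.001  0.078  0.997 -0.001] j [-0.24  0.53 -0.14  0.9  -0.   -0.08]
23.78 [548.6   8.4  19.6] F [-0.4  0.1 -0.2] yawx 2.985 [0.001 0.078 0.997 0.   ] j [ 0.02  0.52 -0.18  0.87  0.    0.17]
24.62 [562.1   7.5  21.3] F [-6.   2.6 -0.1] yawx 2.987 [-0.003  0.077  0.997  0.001] j [ 0.01  0.54 -0.13  0.9   0.    0.17]
```

View pics/c4.png

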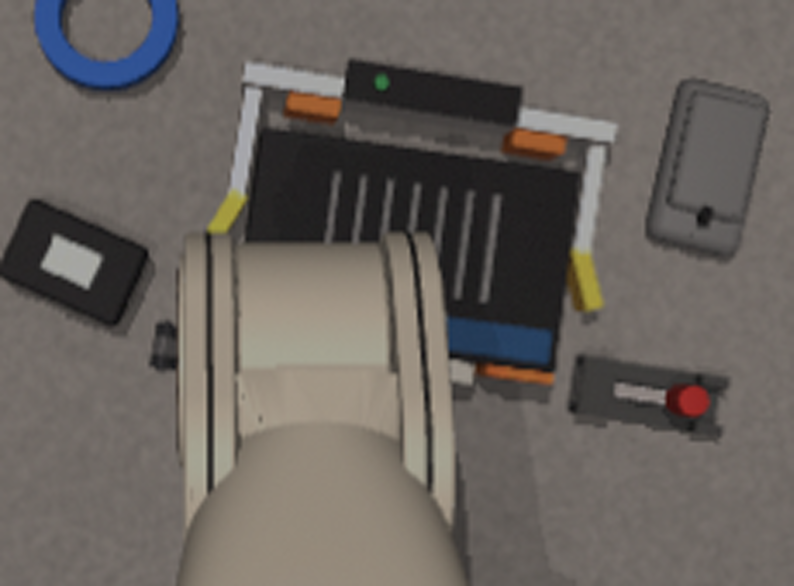

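```bash
python3 unit.py '{"FL":[261,129],"FR":[580,172],"RR":[553,368]}'
```

```text
res [-0.3 -0.4 -0.2 -0.3  0.5  0.7] world [ 6.24134e+02 -7.04250e+01 -1.20000e-01] dock -73.4 2.3 0.036
corners L,R [[ 573.2    8.3   30. ]
 [ 555.9 -134.7   30. ]]
```

```bash
python3 -m jog '[[[0.1,-0.02,0],[0,0,0],1],[[0.25,-0.03,0.02],[0,0,0],1],[[0.4,-0.05,0.02],[0,0,0],1],[[0.55,-0.07,0.02],[0,0,0],1],[[0.7,-0.1,0.02],[0,0,0],1],[[0.8,-0.11,0.02],[0,0,0],1],[[0.9,-0.13,0.02],[0,0,0],1],[[0.9,-0.13,0.02],[0,0,0],1],[[0.9,-0.13,0.02],[0,0,0],1],[[0.9,-0.13,0.02],[0,0,0],1]]' >/dev/null; python3 st.py
python3 -m jog '[[[-3,0,0],[0,0,0],1],[[-5.2,0,-0.3],[0,0,0],1],[[-5.2,-4,-0.3],[0,0,0],1],[[-5.2,-8,-0.3],[0,0,0],1],[[-5.2,-12,-0.3],[0,0,0],1],[[-5.2,-14,-0.3],[0,0,0],1],[[-4.4,-14,-0.3],[0,0,0],1],[[-3.8,-14,-0.3],[0,0,0],1],[[-3.6,-14,-0.3],[0,0,0],1],[[-3.5,-14,-0.3],[0,0,0],1]]' >/dev/null; python3 st.py
python3 -m jog '[[[0.2,0,0],[0,0,0],1],[[0.4,0,0.03],[0,0,0],1],[[0.55,-0.02,0.07],[0,0,0],1],[[0.7,-0.05,0.12],[0,0,0],1],[[0.85,-0.08,0.18],[0,0,0],1],[[1.0,-0.11,0.24],[0,0,0],1],[[1.15,-0.14,0.3],[0,0,0],1],[[1.2,-0.15,0.3],[0,0,0],1],[[1.2,-0.15,0.3],[0,0,0],1],[[1.2,-0.15,0.3],[0,0,0],1]]' >/dev/null; python3 st.py
```

```text
25.55 [571.    6.4  21.4] F [-6.   3.1  0.7] yawx 2.987 [-0.003  0.077  0.997  0.001] j [ 0.01  0.55 -0.11  0.92  0.    0.16]
26.38 [ 539.8 -134.    19.5] F [-0.7  0.5 -0.2] yawx 2.987 [0.    0.077 0.997 0.   ] j [-0.24  0.53 -0.16  0.88  0.   -0.09]
27.22 [ 550.1 -136.6   22.2] F [-4.9 -1.2 -1.3] yawx 2.985 [-0.001  0.078  0.997 -0.   ] j [-0.24  0.54 -0.12  0.9  -0.   -0.09]
```

```bash
python3 -m jog '[[[-2.5,0,0],[0,0,0],1],[[-2.5,3.5,-0.3],[0,0,0],1],[[-2.5,7.5,-0.3],[0,0,0],1],[[-2.5,11.5,-0.3],[0,0,0],1],[[-2.5,14.2,-0.3],[0,0,0],1],[[-1,14.2,-0.3],[0,0,0],1],[[0.5,14.2,-0.3],[0,0,0],1],[[1,14.2,-0.3],[0,0,0],1],[[1.3,14.2,-0.3],[0,0,0],1],[[1.3,14.2,-0.3],[0,0,0],1]]' >/dev/null; python3 st.py
python3 -m jog '[[[0.2,0,0],[0,0,0],1],[[0.4,0,0.03],[0,0,0],1],[[0.55,-0.02,0.07],[0,0,0],1],[[0.7,-0.04,0.12],[0,0,0],1],[[0.85,-0.06,0.18],[0,0,0],1],[[1.0,-0.08,0.24],[0,0,0],1],[[1.1,-0.1,0.3],[0,0,0],1],[[1.2,-0.12,0.3],[0,0,0],1],[[1.3,-0.14,0.3],[0,0,0],1],[[1.4,-0.15,0.3],[0,0,0],1]]' >/dev/null; python3 st.py
```

```text
28.05 [565.2   5.4  20. ] F [ 0.1 -0.1  0.1] yawx 2.985 [0.001 0.078 0.997 0.   ] j [ 0.01  0.54 -0.14  0.89  0.    0.17]
28.88 [576.1   4.8  21.9] F [-8.1  2.2  1.6] yawx 2.986 [-0.002  0.078  0.997  0.001] j [ 0.01  0.56 -0.09  0.92  0.    0.16]
```

```bash
python3 -m jog '[[[0.05,0,0.02],[0,0,0],1],[[0.1,-0.01,0.03],[0,0,0],1],[[0.15,-0.02,0.04],[0,0,0],1],[[0.2,-0.03,0.05],[0,0,0],1],[[0.25,-0.04,0.06],[0,0,0],1],[[0.3,-0.05,0.06],[0,0,0],1],[[0.35,-0.05,0.06],[0,0,0],1],[[0.4,-0.06,0.06],[0,0,0],1],[[0.4,-0.06,0.06],[0,0,0],1],[[0.4,-0.06,0.06],[0,0,0],1]]' >/dev/null; python3 st.py
```

```text
29.72 [576.    4.8  21.9] F [-14.6   3.6   5.5] yawx 2.987 [-0.006  0.077  0.997  0.001] j [ 0.01  0.57 -0.08  0.93  0.    0.16]
```

```bash
python3 -m jog '[[[0.05,0,0.03],[0,0,0],1],[[0.1,-0.01,0.06],[0,0,0],1],[[0.15,-0.02,0.09],[0,0,0],1],[[0.2,-0.03,0.1],[0,0,0],1],[[0.22,-0.03,0.1],[0,0,0],1],[[0.22,-0.03,0.1],[0,0,0],1],[[0.22,-0.03,0.1],[0,0,0],1],[[0.22,-0.03,0.1],[0,0,0],1],[[0.22,-0.03,0.1],[0,0,0],1],[[0.22,-0.03,0.1],[0,0,0],1]]' >/dev/null; python3 st.py
python3 -m jog '[[[0,0,0.03],[0,0,0],1],[[0,0,0.03],[0,0,0],1],[[0,0,0.03],[0,0,0],1],[[0,0,0.03],[0,0,0],1],[[0,0,0.03],[0,0,0],1],[[0,0,0.03],[0,0,0],1],[[0,0,0.03],[0,0,0],1],[[0,0,0.03],[0,0,0],1],[[0,0,0.03],[0,0,0],1],[[0,0,0.03],[0,0,0],1]]' >/dev/null; python3 st.py
```

```text
30.55 [575.9   4.8  22. ] F [-17.9   5.4   4.6] yawx 2.987 [-0.008  0.077  0.997  0.001] j [ 0.01  0.57 -0.08  0.94  0.    0.16]
31.38 [575.9   4.8  22. ] F [-17.1   4.7   2.7] yawx 2.987 [-0.008  0.077  0.997  0.001] j [ 0.01  0.57 -0.08  0.94  0.    0.16]
```

```bash
python3 -m jog '[[[-1,0,0],[0,0,0],1],[[-4,0,-0.2],[0,0,0],1],[[-6,-3,-0.4],[0,0,0],1],[[-6,-7,-0.4],[0,0,0],1],[[-6,-11,-0.4],[0,0,0],1],[[-6,-14.1,-0.4],[0,0,0],1],[[-5,-14.1,-0.4],[0,0,0],1],[[-4.4,-14.1,-0.4],[0,0,0],1],[[-4.2,-14.1,-0.4],[0,0,0],1],[[-4.2,-14.1,-0.4],[0,0,0],1]]' >/dev/null; python3 st.py
```

```text
32.22 [ 543.5 -137.5   20.8] F [-0.1 -0.6  0. ] yawx 2.987 [ 0.001  0.077  0.997 -0.   ] j [-0.25  0.53 -0.15  0.89 -0.   -0.09]
```

```bash
python3 -m jog '[[[0.2,0,0],[0,0,0],1],[[0.4,0,0.03],[0,0,0],1],[[0.55,-0.02,0.07],[0,0,0],1],[[0.7,-0.04,0.12],[0,0,0],1],[[0.85,-0.06,0.18],[0,0,0],1],[[1.0,-0.08,0.24],[0,0,0],1],[[1.1,-0.1,0.28],[0,0,0],1],[[1.2,-0.11,0.3],[0,0,0],1],[[1.3,-0.12,0.3],[0,0,0],1],[[1.35,-0.13,0.3],[0,0,0],1]]' >/dev/null; python3 st.py
python3 -m jog '[[[0.05,0,0.02],[0,0,0],1],[[0.1,-0.01,0.03],[0,0,0],1],[[0.15,-0.02,0.04],[0,0,0],1],[[0.2,-0.03,0.06],[0,0,0],1],[[0.25,-0.04,0.08],[0,0,0],1],[[0.3,-0.05,0.08],[0,0,0],1],[[0.35,-0.05,0.08],[0,0,0],1],[[0.4,-0.06,0.08],[0,0,0],1],[[0.4,-0.06,0.08],[0,0,0],1],[[0.4,-0.06,0.08],[0,0,0],1]]' >/dev/null; python3 st.py
```

```text
33.05 [ 554.5 -139.4   22.9] F [-4.6 -0.7 -1.1] yawx 2.985 [-0.001  0.078  0.997 -0.   ] j [-0.25  0.55 -0.11  0.91 -0.   -0.09]
33.88 [ 554.9 -139.3   23.2] F [-12.4  -0.1   2.4] yawx 2.985 [-0.005  0.078  0.997  0.   ] j [-0.25  0.56 -0.1   0.93 -0.   -0.09]
```

```bash
python3 -m jog '[[[0.05,0,0.03],[0,0,0],1],[[0.1,-0.01,0.06],[0,0,0],1],[[0.15,-0.02,0.08],[0,0,0],1],[[0.2,-0.03,0.1],[0,0,0],1],[[0.25,-0.04,0.1],[0,0,0],1],[[0.3,-0.05,0.1],[0,0,0],1],[[0.34,-0.05,0.1],[0,0,0],1],[[0.34,-0.05,0.1],[0,0,0],1],[[0.34,-0.05,0.1],[0,0,0],1],[[0.34,-0.05,0.1],[0,0,0],1]]' >/dev/null; python3 st.py
python3 -m jog '[[[0,0,0.02],[0,0,0],1],[[0,0,0.02],[0,0,0],1],[[0,0,0.02],[0,0,0],1],[[0,0,0.02],[0,0,0],1],[[0,0,0.02],[0,0,0],1],[[0,0,0.02],[0,0,0],1],[[0,0,0.02],[0,0,0],1],[[0,0,0.02],[0,0,0],1],[[0,0,0.02],[0,0,0],1],[[0,0,0.02],[0,0,0],1]]' >/dev/null; python3 st.py
```

```text
34.72 [ 554.8 -139.2   23.2] F [-18.1   0.6   5.2] yawx 2.985 [-0.008  0.078  0.997  0.   ] j [-0.24  0.56 -0.09  0.94 -0.   -0.09]
35.55 [ 554.7 -139.3   23.2] F [-19.    0.4   4.5] yawx 2.985 [-0.008  0.078  0.997  0.   ] j [-0.25  0.56 -0.09  0.94 -0.   -0.09]
```

```bash
python3 -m jog '[[[-1,0,0],[0,0,0],1],[[-3.5,0,1],[0,0,0],1],[[-3.5,0,4],[0,0,0],1],[[-3,-2,6.5],[0,0,0],1],[[-2.5,-6,6.5],[0,0,0],1],[[-2.5,-10,6.5],[0,0,0],1],[[-2.5,-12.7,6.5],[0,0,0],1],[[-2.5,-12.7,4],[0,0,0],1],[[-2.5,-12.7,2.5],[0,0,0],1],[[-2.5,-12.7,2.5],[0,0,0],1]]' >/dev/null; python3 st.py
python3 - <<'E'
from h import *
d=eyes.snapshot("scene");cv2.imwrite("pics/s2.png",cv2.resize(d["color"][150:360,60:340],None,fx=2.8,fy=2.8,interpolation=cv2.INTER_CUBIC)[...,::-1])
E
```

```text
36.38 [ 537.6 -267.6   48.1] F [-0.4 -0.6 -1.5] yawx 2.985 [-0.001  0.078  0.997  0.001] j [-0.46  0.57  0.    1.01  0.   -0.31]
```

View pics/s2.png

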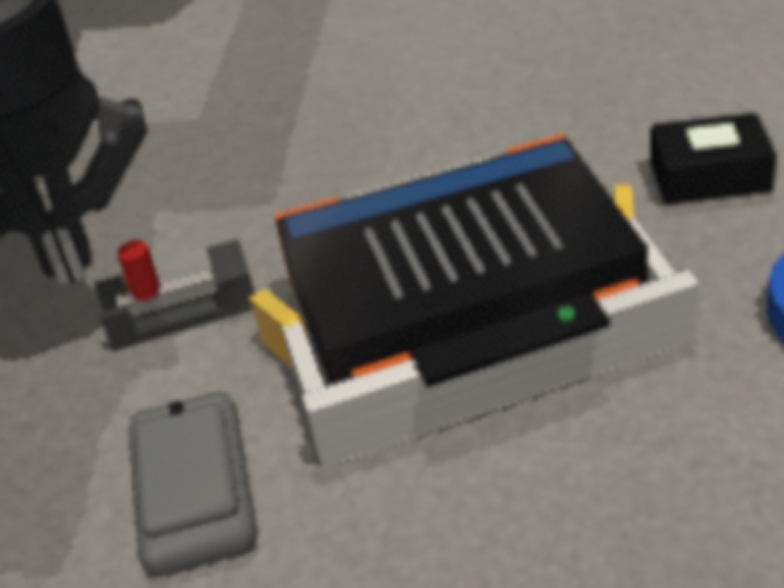

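```bash
python3 -m jog '[[[0.1,0,-0.7],[0,0,0],1],[[0.1,0,-1.4],[0,0,0],1],[[0.2,0.5,-1.4],[0,0,0],1],[[0.25,0.9,-1.4],[0,0,0],1],[[0.3,1.2,-1.4],[0,0,0],1],[[0.35,1.6,-1.4],[0,0,0],1],[[0.4,2.0,-1.4],[0,0,0],1],[[0.45,2.4,-1.4],[0,0,0],1],[[0.5,2.8,-1.4],[0,0,0],1],[[0.6,3.2,-1.4],[0,0,0],1]]' >/dev/null; python3 st.py
python3 -m jog '[[[0.05,0.3,0],[0,0,0],1],[[0.1,0.6,0],[0,0,0],1],[[0.15,0.9,0],[0,0,0],1],[[0.2,1.1,0],[0,0,0],1],[[0.2,1.3,0],[0,0,0],1],[[0.2,1.5,0],[0,0,0],1],[[0.25,1.6,0],[0,0,0],1],[[0.25,1.7,0],[0,0,0],1],[[0.25,1.7,0],[0,0,0],1],[[0.25,1.7,0],[0,0,0],1]]' >/dev/null; python3 st.py
```

```text
37.27 [ 544.2 -235.1   36.7] F [ 0.4 -3.1  0.4] yawx 2.986 [ 0.     0.078  0.997 -0.   ] j [-0.41  0.57 -0.03  0.97 -0.   -0.25]
38.1 [ 546.4 -220.2   36.7] F [-0.4 -7.5  1. ] yawx 2.984 [ 0.     0.079  0.997 -0.002] j [-0.38  0.56 -0.05  0.96 -0.   -0.22]
```

```bash
python3 -m jog '[[[0,0.1,0],[0,0,0],1],[[0,0.2,0],[0,0,0],1],[[0,0.3,0],[0,0,0],1],[[0,0.3,0],[0,0,0],1],[[0,0.3,0],[0,0,0],1],[[0,0.3,0],[0,0,0],1],[[0,0.3,0],[0,0,0],1],[[0,0.3,0],[0,0,0],1],[[0,0.3,0],[0,0,0],1],[[0,0.3,0],[0,0,0],1]]' >/dev/null; python3 st.py
python3 -m jog '[[[0,-0.5,0],[0,0,0],1],[[0,-2,0],[0,0,0],1],[[-0.5,-4,0],[0,0,0],1],[[-0.5,-4,3],[0,0,0],1],[[-0.5,-4,6],[0,0,0],1],[[-2,-7,9],[0,0,0],1],[[-4,-10,11],[0,0,0],1],[[-6,-13,13],[0,0,0],1],[[-8,-16,15],[0,0,0],1],[[-8,-16,15],[0,0,0],1]]' >/dev/null; python3 st.py
python3 - <<'E'
from h import *
d=eyes.snapshot("top");c=d["color"][130:300,230:460];cv2.imwrite("pics/c5.png",cv2.resize(c,None,fx=3.45,fy=3.45,interpolation=cv2.INTER_CUBIC)[...,::-1])
E
```

```text
38.93 [ 546.4 -219.9   36.8] F [ -1.6 -13.1  -0.8] yawx 2.982 [ 0.     0.08   0.997 -0.004] j [-0.38  0.56 -0.05  0.96 -0.01 -0.22]
39.77 [ 464.6 -381.4  190.9] F [ 0.1 -0.   1. ] yawx 2.979 [ 0.003  0.081  0.997 -0.003] j [-0.69  0.45  0.21  1.32 -0.   -0.52]
```

View pics/c5.png

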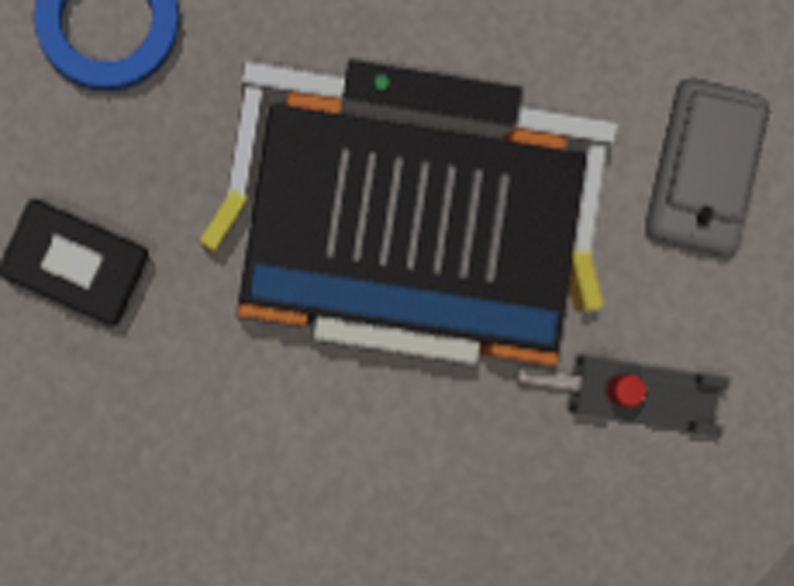

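The unit's front sits square on both stops, the bolt bar is across behind the right bumper with the knob at (629,390), and the bystanders haven't moved. Handing in.

```bash
python3 -c "
from station import ctrl;print(ctrl.hand_in())"
```

```text
the job is handed in; nothing more can be done
None
```

The power unit is in the dock: I pressed first its left, then its right corner onto the stops at 17–19 N, slid the bolt to its end stop behind it, and handed the job in at about 40 s; no verdict was returned.

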